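# Level the wrapper roller by re-notching its near slide

## Robot

A 7-joint arm with a two-finger parallel gripper is mounted at the origin on the work surface. World frame = base frame: x ahead of the robot, y to its left, z up, the work surface at z = 0. Lengths are in m, angles in rad, forces in N, time in s.
With the tool pointing down it reaches from about 0.425 to 0.925 m from the base axis. Payload 6.8 kg.
Tool frame: the origin (TCP) lies midway between the tips of the shut fingers; the grasp point (between the pads) lies 19 mm behind it; z points along the fingers, y is the direction in which the jaws open and shut (so a half turn about z gives the same grasp; the last joint's range is limited). The gripper opens to 85 mm and grips with 20 to 120 N. Pads are 22 mm wide; open, the fingers measure 114 mm over their backs; the gripper's body (76 mm by 85 mm) begins 54 mm behind the grasp point. The pads swing forward as they close: fully open they stand 13 mm farther back than shut.
Start: joints at [-0.108, 0.477, 0.022, 1.555, -0.011, 1.109, -0.083], TCP at [0.675, 0, 0.231] pointing down, gripper open.
Joint ranges: [-2.96, 2.96], [-0.34, 2.1], [-1.41, 1.46], [0.24, 2.44], [-1.37, 4.51], [0.17, 1.92], [-2.96, 2.96]. Speed limits (rad/s): [2.39, 2.39, 3.14, 3.14, 3.14, 3.14, 3.14].

## Interface

Orientations are given as a rotation vector (axis times angle).
In Python, from plant import * gives the robot as it stands. The module is installed in compiled form; this text tells all that it offers.
- The arm moves only by the tool carry_out, never from a script. Its argument "targets" is a list of rows, each an object with "claw": the gripper command: -1 is shut, 1 is fully open, values between are in proportion; "translation": the shift along the tool's x, y, z in cm, a list of three; "twist": the turn, a rotation vector about the tool's x, y, z in degrees, a list of three. A call has exactly 8 rows; each row shifts and turns the commanded pose from where the row before left it, along the tool's axes as they then stand; what a row does not reach is not made up. A row lasts 1/10 s, in which the tool goes at most 50 mm and 8.59 degrees, less where a joint would pass 70% of its speed; a pose out of reach is approached as far as the arm can. A call with a gripper value outside its range is refused whole. The fingers move at their own pace and stop on an object; the grip force is fixed at half the most. Time passes only in rows, so rows that do not move let the fingers close, or fill a call up. It gives the time, the measured TCP pose, the force and the opening at its end, in the units of the state.
- sense(): the state, without advancing time (a new reading comes with each control period).
- camera(name): name is "scene" or "side" or "wrist"; returns the picture (480x640x3 uint8, blue, green, red); there is no depth.
- camera_model(name): a dict with "fx", "fy", "cx", "cy" (pixels), "T" (4x4, takes a point from camera to world coordinates); the wrist camera has in their place "T_tool_cam" (4x4, takes a point from camera to tool coordinates, whose origin is the TCP and whose axes are the flange's). Camera axes: x right, y up, looking along -z (the intrinsics and any distortion apply to the point x, -y, -z); pixel columns grow to the right and rows downward; lengths in m; the calibration is good to about 2 mm. A picture is of the moment at which its call begins: read the wrist's pose just before it. camera_model takes no time and is no camera call.
- finish_job(): hands the job in, once; it reports no verdict.
Trained networks look in the newest picture that a camera, given by its name, has taken for a name from the list of things; names that differ only in an ending like _2 or _b are one class to them, and where a whole thing is asked for, a point or a joint stands for the part that bears it (a point fixed in the world has none). Each returns a list of dicts, best first, with "conf" (0 to 1); they miss things now and then, are a little off and sometimes report something else, mostly with a low value. They report only what shows in the picture. A call takes as long as a camera call. They do not tell look-alikes from the thing itself.
- regions_of(camera, thing): "mask" (480x640 bool, what is visible of it) and "extent" ([left, top, right, bottom] in pixels, round what is visible of it).
- tip_of(camera, thing): "pixel" ([column, row] in pixels: a listed point, or the origin of a listed thing).
The state is a dict: "time": time; "q": joint angles; "qd": joint speeds; "joint_efforts": joint torques, N m; "tool_pos": TCP position; "orientation": TCP orientation; "contact_force": force on the tool from outside, world axes, zero at the start; "wrist_torque": the same for the moment, N m; "opening": finger opening in m.
Only numpy, scipy, OpenCV 4.12 (cv2) and the standard library are available. Lean on these libraries where they do the work, as an engineer would, in place of code of your own. Each camera call takes 0.05 s, during which the arm holds its last target.

## Task

The dumpling-wrapper roller is set unevenly at its two ends. Lift the slide on the rack nearest the robot up out of its notch, clear of the teeth, and lower it into the notch of that same rack directly across from the clamped slide on the far rack, so that it sits fully down, upright and square across its rack; then let go.

Things in the scene. Friction and masses are not known exactly. Their poses are not given: they have to be found in the camera images.
- sheeter: White bench-top dough roller, fixed: 300 (x) by 340 (y) mm, deck 90 mm high, two steel rollers in the middle up to 135 mm. Origin: centre of its underside on the table; x away from the robot, y to its left, turned a little about z. Two equal toothed aluminium racks run along its y, centred at x -100 (near) and +100 mm (far). Small loose things between them stand up to 135 mm high.
- near_rack (a point): Floor of the near rack's middle notch, on its centreline, 118 mm above the table; axes as the machine's. Five notches at y -90, -45, 0, 45, 90 mm from here, cut through both rack walls (12 mm thick, 40 mm channel between): floor 16 mm wide, sides sloping out to a 30 mm mouth, 17 mm deep (teeth tops 135 mm above the table).
- near_slide: Loose slide, about 0.3 kg, in an end notch of the near rack; lifts straight out. Steel crossbar 90 (x, across the rack) by 12 (y) by 14 mm high; under it a foot 26 (x) by 36 (y) by 22 mm deep hangs in the channel, 7 mm play each side; on it a black grip tab 32 (x) by 20 (y) mm, 14 to 70 mm above the origin. Origin: centre of the crossbar's underside, on the notch floor when seated.
- far_slide: Slide of the same shape in one of the far rack's three middle notches, bolted fast (bolt heads on its bar ends, steel disc on its tab). Origin: centre of the crossbar's underside, on the notch floor 118 mm above the table; axes as the machine's. The wanted notch of the near rack lies 200 mm from it along the machine's -x, at the same y and height.
Not all that is in view belongs to the job. What is shaped like the near_slide but purple or turquoise is not meant.

How it is judged:
On the way:
1. the near slide is lifted clear above the teeth of its rack (z of near_slide in the frame of far_slide above 0.02 m), for 0.1 s.
At the end, for the whole second after the job is handed in: The near slide rests, released, in the near rack's notch directly across from the far slide: within 10 mm of it along the rack, 15 mm across the rack, seated to the notch floor within 5 mm, upright and square to the rack within 10 degrees (y of near_slide in the frame of far_slide between -0.01 and 0.01 m and x of near_slide in the frame of far_slide between -0.215 and -0.185 m and z of near_slide in the frame of far_slide between -0.005 and 0.005 m and angle between near_slide's own z axis and vertical below 0.18 rad and angle between the y axis of near_slide and the y axis of sheeter, either way round below 0.18 rad and linear speed of near_slide below 0.02 m/s); the robot touches nothing.
It also fails if it takes over 34 s, if anything falls off the work surface, if the arm or the gripper's body presses on something with over 40 N, if the wrist force passes 120 N, or if a joint passes its speed limit or range.

## Working session

There is one attempt and no reset: what is moved stays moved. The work goes in short steps, Python scripts to look and compute and a tool call to move; the robot and the scene stay as the last step left them, time stands still between calls to the robot, and variables do not carry over. Pictures are saved under pics/ and viewed, and the job is handed in when it is done.

Besides the shell and the picture viewer there is one more tool, called after "Call:" as name(argument=value, ...), one argument or row to a line, values as JSON. carry_out: Moves the arm, as the interface text tells. Its arguments: {"type":"object","properties":{"targets":{"type":"array"}},"required":["targets"]}

```bash
mkdir -p pics
cat > h.py <<'E'
from plant import *
import numpy as np, cv2
from scipy.spatial.transform import Rotation as R
E
python3 - <<'E'
from h import *
s=sense(); print(s)
for c in ["scene","side","wrist"]:
    m=camera_model(c); print(c,{k:(np.round(v,4).tolist() if hasattr(v,'__len__') else v) for k,v in m.items()})
    im=camera(c); cv2.imwrite(f"pics/{c}0.png",im)
    for t in ["sheeter","near_rack","near_slide","far_slide"]:
        print(c,t,[(round(d["conf"],2),np.round(d["pixel"],1).tolist()) for d in tip_of(c,t)])
    for t in ["near_slide","far_slide"]:
        print(c,t,'reg',[(round(d["conf"],2),np.round(d["extent"],1).tolist()) for d in regions_of(c,t)])
print(sense()["time"])
E
```

```text
{'time': 0.0, 'q': array([-0.1080985 ,  0.47782187,  0.02234641,  1.55645998, -0.01148985,
        1.10927282, -0.08309265]), 'qd': array([ 0.00171996,  0.00042418, -0.00028901,  0.00126017, -0.00010298,
        0.00096655,  0.00057084]), 'joint_efforts': array([-5.45967814e-04, -5.96443820e+01,  1.60769675e+00, -2.81194621e+01,
        1.24063640e-02,  9.39900521e-03,  2.20753498e-05]), 'tool_pos': array([ 6.74410562e-01, -2.29744631e-05,  2.30307640e-01]), 'orientation': array([-2.22057289e+00, -2.22063053e+00,  2.19482062e-03]), 'contact_force': array([-0.21681947, -1.01374661,  0.47826723]), 'wrist_torque': array([ 0.04700479, -0.0008699 , -0.02409809]), 'opening': 0.08512657157092983}
scene {'fx': 438.2330672247967, 'fy': 438.2330672247967, 'cx': 311.49544615290364, 'cy': 243.0211306524542, 'T': [[0.3061, -0.7528, 0.5828, 0.9841], [0.952, 0.2479, -0.1798, -0.1928], [-0.0091, 0.6098, 0.7925, 0.6893], [0.0, 0.0, 0.0, 1.0]]}
scene sheeter [(0.94, [376.8, 282.3])]
scene near_rack []
scene near_slide [(0.95, [182.5, 228.3]), (0.91, [218.1, 302.9]), (0.75, [306.5, 221.9]), (0.59, [233
[... 941 characters left out ...]
4.2, 297.5])]
side far_slide reg [(0.73, [184.5, 172.7, 228.6, 231.8])]
wrist {'fx': 402.67018940341745, 'fy': 402.67018940341745, 'cx': 321.97646180067625, 'cy': 236.81727765636344, 'T_tool_cam': [[0.0003, 0.9613, 0.2755, 0.0697], [1.0, -0.0001, -0.001, 0.0004], [-0.001, 0.2755, -0.9613, -0.1425], [0.0, 0.0, 0.0, 1.0]]}
wrist sheeter [(0.97, [241.5, 149.3])]
wrist near_rack [(0.92, [57.6, 198.2])]
wrist near_slide [(0.97, [208.3, 426.2]), (0.6, [104.7, 319.2])]
wrist far_slide [(0.76, [361.9, 129.2])]
wrist near_slide reg [(0.92, [188.2, 391.3, 234.4, 442.4]), (0.83, [7.3, 287.2, 168.3, 388.0]), (0.76, [0.0, 329.5, 25.9, 366.9])]
wrist far_slide reg [(0.6, [285.3, 93.2, 444.3, 157.5])]
1.05
```

View pics/scene0.png

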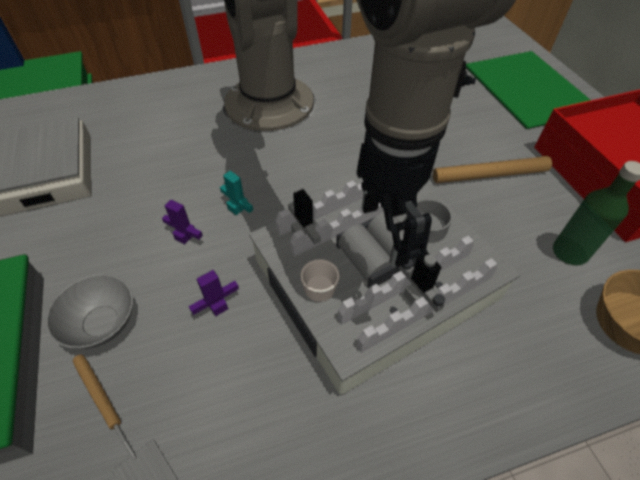

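View pics/side0.png

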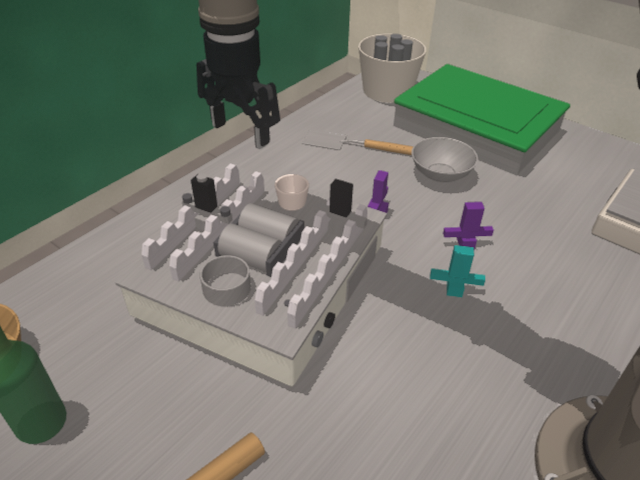

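View pics/wrist0.png

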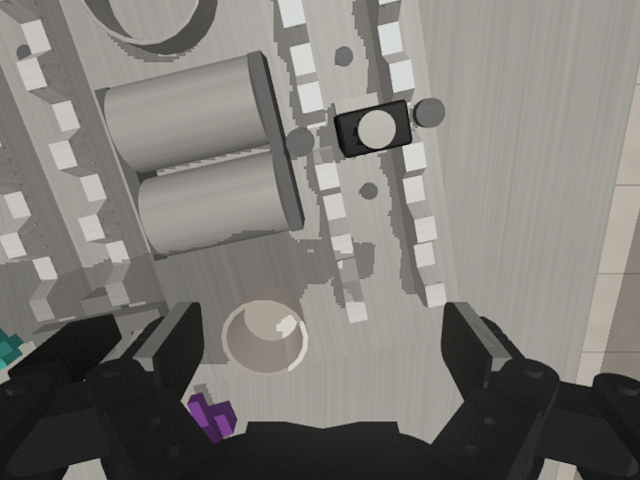

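```bash
cat >> h.py <<'E'
def cam_T(c,s=None):
    m=camera_model(c)
    if c!="wrist": return m,m["T"]
    s=s or sense(); T=np.eye(4); T[:3,:3]=R.from_rotvec(s["orientation"]).as_matrix(); T[:3,3]=s["tool_pos"]
    return m,T@m["T_tool_cam"]
def ray(m,T,p):
    k=np.array([[m["fx"],0,m["cx"]],[0,m["fy"],m["cy"]],[0,0,1.]])
    d=np.asarray(m.get("dist",np.zeros(5)),float)
    u=cv2.undistortPoints(np.array([[p]],float),k,d)[0,0]
    v=np.array([u[0],-u[1],-1.]); return T[:3,3],T[:3,:3]@v
def atz(m,T,p,z):
    o,v=ray(m,T,p); return o+v*(z-o[2])/v[2]
def proj(m,T,P):
    q=np.linalg.inv(T)@np.r_[P,1]; return np.array([m["cx"]+m["fx"]*q[0]/-q[2], m["cy"]+m["fy"]*-q[1]/-q[2]])
E
python3 - <<'E'
from h import *
print(camera_model("wrist").keys())
obs={"scene":{"sh":(376.8,282.3),"ns":(306.5,221.9),"fs":(421.9,290.9)},"side":{"sh":(264.4,284),"nr":(317.5,250.4),"ns":(339.9,217.1),"fs":(206,213.1)},"wrist":{"sh":(241.5,149.3),"nr":(57.6,198.2),"fs":(361.9,129.2)}}
for c,d in obs.items():
    m,T=cam_T(c)
    for k,p in d.items(): print(c,k,np.round(atz(m,T,p,0 if k=="sh" else .118),4))
# wrist tooth tops of far rack: top-centres
m,T=cam_T("wrist")
for p in [(292,12),(302,57),(311,97),(328,176),(336,208),(343,245),(349,275),(357,312),(391,38),(401,76),(414,157),(419,187),(425,228),(427,255),(435,294),(36,36),(33,72),(64,115),(63,154),(92,187),(92,229),(117,257)]:
    print(p,np.round(atz(m,T,p,.135),4))
for c,b in [("scene",(240,160,520,400)),("side",(110,140,420,370))]:
    im=cv2.imread(f"pics/{c}0.png"); x0,y0,x1,y1=b
    cv2.imwrite(f"pics/{c}0z.png",cv2.resize(im[y0:y1,x0:x1],None,fx=2.5,fy=2.5,interpolation=cv2.INTER_CUBIC))
E
```

```text
dict_keys(['fx', 'fy', 'cx', 'cy', 'T_tool_cam'])
scene sh [0.6026 0.0505 0.    ]
scene ns [ 0.518  -0.0573  0.118 ]
scene fs [0.7033 0.0675 0.118 ]
side sh [ 0.5962  0.0467 -0.    ]
side nr [0.5007 0.0212 0.118 ]
side ns [ 0.5228 -0.0643  0.118 ]
side fs [0.6983 0.0686 0.118 ]
wrist sh [0.6026 0.0453 0.    ]
wrist nr [0.5058 0.0222 0.118 ]
wrist fs [0.7002 0.0651 0.118 ]
(292, 12) [0.6597 0.1256 0.135 ]
(302, 57) [0.6647 0.1035 0.135 ]
(311, 97) [0.6695 0.0828 0.135 ]
(328, 176) [0.6792 0.0386 0.135 ]
(336, 208) [0.6841 0.0194 0.135 ]
(343, 245) [ 0.6887 -0.0041  0.135 ]
(349, 275) [ 0.6928 -0.024   0.135 ]
(357, 312) [ 0.6985 -0.0497  0.135 ]
(391, 38) [0.7129 0.113  0.135 ]
(401, 76) [0.7194 0.0938 0.135 ]
(414, 157) [0.7294 0.0497 0.135 ]
(419, 187) [0.7335 0.0321 0.135 ]
(425, 228) [0.7388 0.0069 0.135 ]
(427, 255) [ 0.7413 -0.0106  0.135 ]
(435, 294) [ 0.7484 -0.037   0.135 ]
(36, 36) [0.5214 0.1139 0.135 ]
(33, 72) [0.5162 0.0958 0.135 ]
(64, 115) [0.5293 0.0731 0.135 ]
(63, 154) [0.5249 0.0514 0.135 ]
(92, 187) [0.5387 0.0321 0.135 ]
(92, 229) [0.5347 0.0062 0.135 ]
(117, 257) [ 0.5475 -0.0119  0.135 ]
```

View pics/scene0z.png

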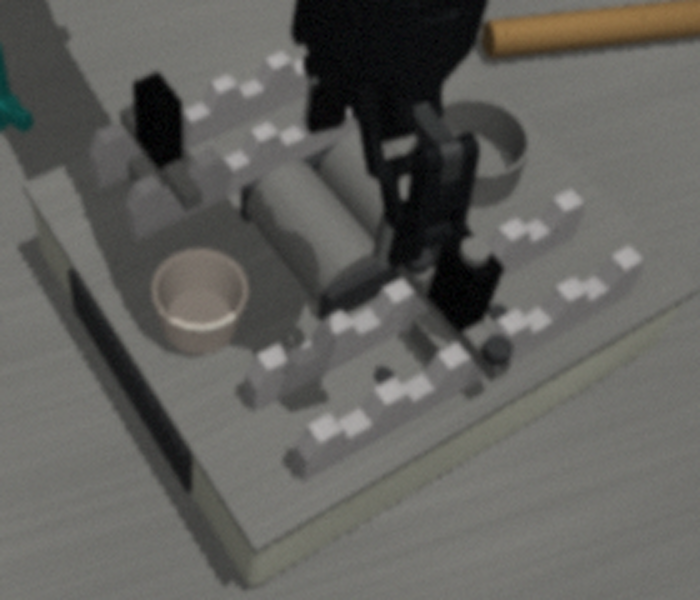

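View pics/side0z.png

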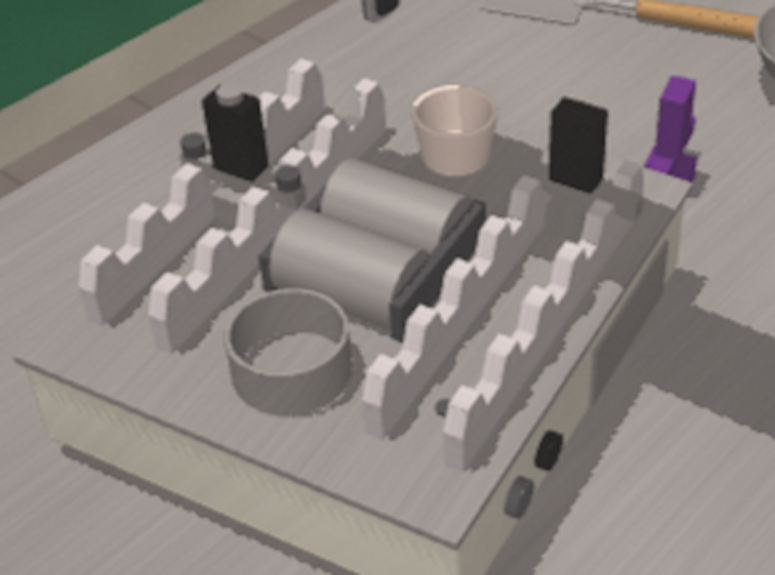

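The candidates shaped like the near slide, in scene-camera pixels:
- Purple at (182,220) and (214,290), and turquoise at (234,193), all loose on the table. These are decoys.
- Black tab at (304,207) in scene, (341,198) in side, sitting in the near rack's end notch. This is the one meant.

The far slide sits in the middle notch, with three teeth on each side, bolts and a disc. That puts the target at about (0.505, 0.023). The near slide is at about (0.523, -0.064), and the machine's yaw is about 12.9°. I'll move above the slide, turn the jaws along the rack, and confirm in a wrist crop.

Call:
carry_out(
  targets=[
    {"claw": 1, "translation": [-1.6, -3.8, -0.5], "twist": [0, 0, 0]},
    {"claw": 1, "translation": [-1.6, -3.8, -0.5], "twist": [0, 0, 0]},
    {"claw": 1, "translation": [-1.6, -3.8, -0.5], "twist": [0, 0, 0]},
    {"claw": 1, "translation": [-1.6, -3.8, -0.5], "twist": [0, 0, 0]},
    {"claw": 1, "translation": [0, 0, 0], "twist": [0, 0, 8]},
    {"claw": 1, "translation": [0, 0, 0], "twist": [0, 0, 8]},
    {"claw": 1, "translation": [0, 0, 0], "twist": [0, 0, 8]},
    {"claw": 1, "translation": [0, 0, 0], "twist": [0, 0, 8]},
  ],
)

```text
time: 1.85
tool_pos: [0.523, -0.064, 0.2516]
orientation: [2.752, 1.515, 0.001]
contact_force: [-0.3, 0.3, -0.6]
opening: 0.0853
```

Call:
carry_out(
  targets=[
    {"claw": 1, "translation": [0, 0, 0], "twist": [0, 0, 8]},
    {"claw": 1, "translation": [0, 0, 0], "twist": [0, 0, 8]},
    {"claw": 1, "translation": [0, 0, 0], "twist": [0, 0, 8]},
    {"claw": 1, "translation": [0, 0, 0], "twist": [0, 0, 8]},
    {"claw": 1, "translation": [0, 0, 0], "twist": [0, 0, 8]},
    {"claw": 1, "translation": [0, 0, 0], "twist": [0, 0, 5]},
    {"claw": 1, "translation": [0, 0, 0], "twist": [0, 0, 0]},
    {"claw": 1, "translation": [0, 0, 0], "twist": [0, 0, 0]},
  ],
)

```text
time: 2.65
tool_pos: [0.5231, -0.0639, 0.2514]
orientation: [3.121, 0.36, 0.0]
contact_force: [-0.1, 0.3, 0.1]
opening: 0.0853
```

Run:
```python
from h import *
s=sense(); print(s["time"],s["tool_pos"],R.from_rotvec(s["orientation"]).as_matrix().round(3).tolist())
m,T=cam_T("wrist",s); im=camera("wrist"); cv2.imwrite("pics/wrist1.png",im)
for t in ["near_slide","near_rack","far_slide"]:
    for d in tip_of("wrist",t): print(t,round(d["conf"],2),np.round(d["pixel"],1),np.round(atz(m,T,d["pixel"],.118),4))
for d in regions_of("wrist","near_slide"):
    print(round(d["conf"],2),d["extent"], cv2.minAreaRect(np.argwhere(d["mask"])[:,::-1].astype(np.float32)))
```

```text
2.65 [ 0.52305607 -0.06394913  0.25139083] [[0.974, 0.227, 0.0], [0.227, -0.974, 0.0], [0.0, 0.0, -1.0]]
near_slide 0.88 [510.7 202.1] [ 0.5692 -0.1884  0.118 ]
near_slide 0.86 [367.5 384.6] [ 0.404  -0.1294  0.118 ]
near_slide 0.67 [319.8 224.6] [ 0.5233 -0.0627  0.118 ]
near_rack 0.73 [198.8 225.7] [0.503  0.0204 0.118 ]
0.83 [461.6, 180.1, 575.5, 235.4] ((522.29248046875, 206.22642517089844), (110.57525634765625, 46.97731399536133), 15.94539737701416)
0.77 [294.7, 160.7, 348.1, 292.0] ((322.0, 224.5), (131.0, 50.0), 90.0)
0.72 [346.5, 343.9, 386.4, 420.2] ((365.77252197265625, 384.24462890625), (77.54655456542969, 33.63129806518555), 76.60750579833984)
```

View pics/wrist1.png

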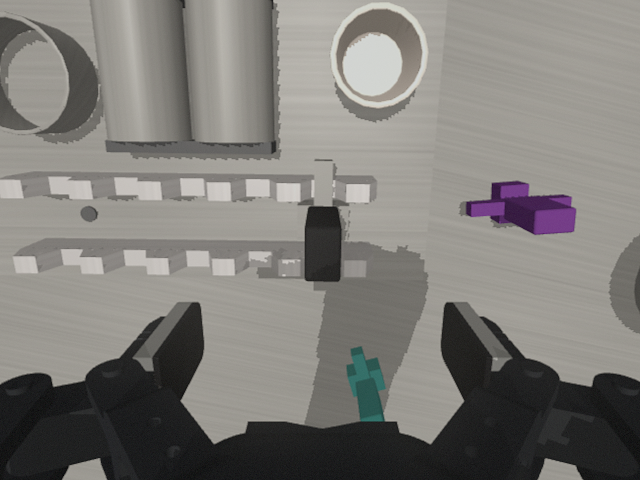

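The wrist picture shows the black tab at (323,245) with its steel bar in the rack's right-hand end notch, centred between the jaws and with the rack parallel to the image rows. The purple (525,207) and turquoise (365,385) ones are on the table. I'll check an enlarged crop against the projected model.

Run:
```python
from h import *
s=sense(); m,T=cam_T("wrist",s); im=cv2.imread("pics/wrist1.png")
yaw=.2263; a=np.array([np.cos(yaw),np.sin(yaw),0]); b=np.array([-np.sin(yaw),np.cos(yaw),0])
def pts(o,dx,dy,z): return [tuple(np.round(proj(m,T,np.r_[o[:2],0]+sx*dx*a+sy*dy*b+[0,0,z])).astype(int).tolist()) for sx,sy in((1,1),(1,-1),(-1,-1),(-1,1))]
o=np.array([.5233,-.0637])
def box(dx,dy,z,c,o=o): cv2.polylines(im,[np.array(pts(o,dx,dy,z))],True,c,1)
box(.016,.010,.188,(0,255,0)); box(.016,.010,.132,(0,200,0)); box(.045,.006,.132,(0,0,255))
for k in range(5):
    n=o[:2]+.045*k*b[:2]
    for sx in(-26,26):
        q=proj(m,T,np.r_[n+sx/1000*a[:2],.118]); cv2.circle(im,tuple(int(v) for v in q),2,(255,0,255),-1)
cv2.imwrite("pics/w1z.png",cv2.resize(im[140:300,0:400],None,fx=2,fy=2,interpolation=cv2.INTER_CUBIC))
print(pts(o,.016,.010,.188), o+.09*b[:2])
```

```text
[(302, 228), (340, 228), (339, 284), (303, 284)] [0.50310639 0.02400529]
```

View pics/w1z.png

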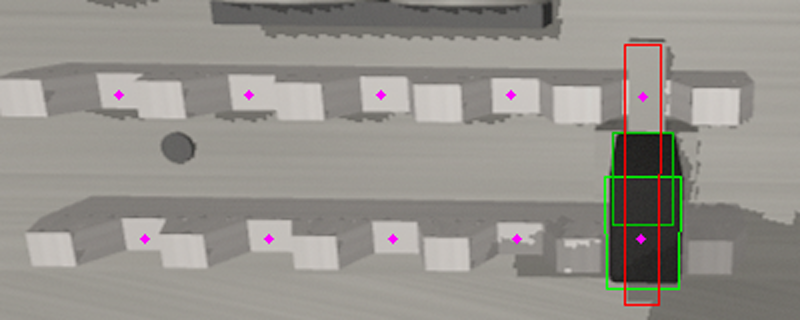

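The overlay matches to within about 1 mm, and the magenta dots fall on all five notches. The slide is at the -90 end and the wanted middle notch is 90 mm along. Next I'll descend and grip.

Call:
carry_out(
  targets=[
    {"claw": 1, "translation": [0.1, 0, 2.5], "twist": [0, 0, 0]},
    {"claw": 1, "translation": [0, 0, 2.5], "twist": [0, 0, 0]},
    {"claw": 1, "translation": [0, 0, 2.5], "twist": [0, 0, 0]},
    {"claw": 1, "translation": [0, 0, 2], "twist": [0, 0, 0]},
    {"claw": 1, "translation": [0, 0, 1.1], "twist": [0, 0, 0]},
    {"claw": 1, "translation": [0, 0, 0], "twist": [0, 0, 0]},
    {"claw": 0, "translation": [0, 0, 0], "twist": [0, 0, 0]},
    {"claw": -1, "translation": [0, 0, 0], "twist": [0, 0, 0]},
  ],
)

```text
time: 3.7
tool_pos: [0.5249, -0.0638, 0.1464]
orientation: [3.121, 0.356, 0.003]
contact_force: [1.0, 0.2, 0.7]
opening: 0.0591
```

Call:
carry_out(
  targets=[
    {"claw": -1, "translation": [0, 0, 0], "twist": [0, 0, 0]},
    {"claw": -1, "translation": [0, 0, 0], "twist": [0, 0, 0]},
    {"claw": -1, "translation": [0, 0, 0], "twist": [0, 0, 0]},
    {"claw": -1, "translation": [0, 0, 0], "twist": [0, 0, 0]},
    {"claw": -1, "translation": [0, 0, 0], "twist": [0, 0, 0]},
    {"claw": -1, "translation": [0, 0, 0], "twist": [0, 0, 0]},
    {"claw": -1, "translation": [0, 0, 0], "twist": [0, 0, 0]},
    {"claw": -1, "translation": [0, 0, 0], "twist": [0, 0, 0]},
  ],
)

```text
time: 4.5
tool_pos: [0.5244, -0.0638, 0.1459]
orientation: [3.121, 0.355, 0.002]
contact_force: [-0.5, -0.8, 5.9]
opening: 0.0195
```

Call:
carry_out(
  targets=[
    {"claw": -1, "translation": [0, 0, -0.3], "twist": [0, 0, 0]},
    {"claw": -1, "translation": [0, 0, -0.7], "twist": [0, 0, 0]},
    {"claw": -1, "translation": [0, 0, -1], "twist": [0, 0, 0]},
    {"claw": -1, "translation": [0, 0, -1], "twist": [0, 0, 0]},
    {"claw": -1, "translation": [0, 0, -1], "twist": [0, 0, 0]},
    {"claw": -1, "translation": [0, 0, -1], "twist": [0, 0, 0]},
    {"claw": -1, "translation": [0, 0, 0], "twist": [0, 0, 0]},
    {"claw": -1, "translation": [0, 0, 0], "twist": [0, 0, 0]},
  ],
)

```text
time: 5.3
tool_pos: [0.5241, -0.0637, 0.1956]
orientation: [-3.121, -0.356, -0.001]
contact_force: [-0.5, 0.4, -3.3]
opening: 0.0196
```

Run:
```python
from h import *
s=sense(); print(s["time"],s["tool_pos"],s["contact_force"],s["opening"])
for c in ["wrist","side"]:
    cv2.imwrite(f"pics/{c}2.png",camera(c))
m,T=cam_T("wrist",s)
for d in tip_of("wrist","near_rack"): print(d["conf"],atz(m,T,d["pixel"],.118))
im=cv2.imread("pics/side2.png"); cv2.imwrite("pics/side2z.png",cv2.resize(im[100:340,100:420],None,fx=2.4,fy=2.4))
```

```text
5.3 [ 0.52405238 -0.06373858  0.19555478] [-0.47658357  0.38108857 -3.3061647 ] 0.019557627017638267
0.82 [0.50346579 0.02167392 0.118     ]
```

View pics/wrist2.png

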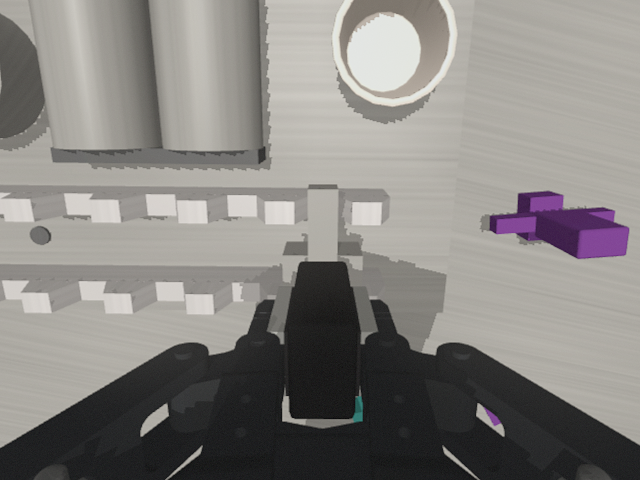

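View pics/side2z.png

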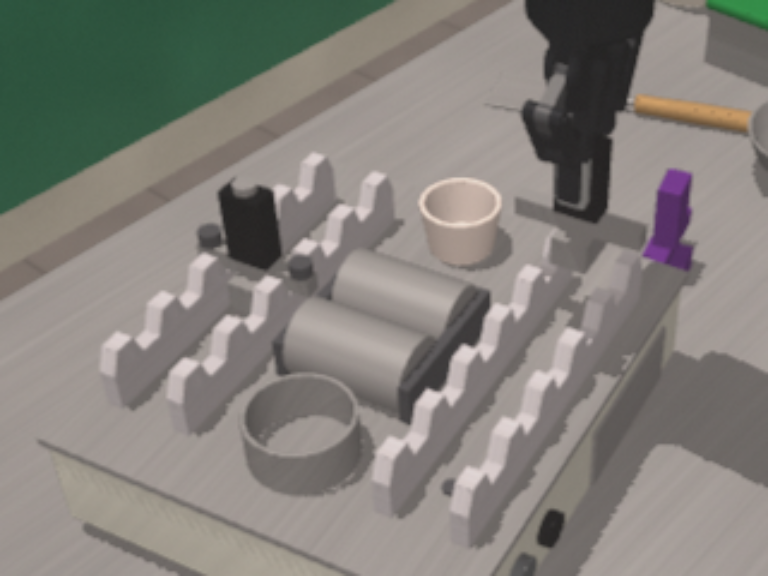

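The slide is held level and square, clear of the teeth (bar at (323,220) in the wrist picture). I'll shift it 90 mm along the rack, which is tool -y.

Call:
carry_out(
  targets=[
    {"claw": -1, "translation": [0, -1, 0], "twist": [0, 0, 0]},
    {"claw": -1, "translation": [0, -1.5, 0], "twist": [0, 0, 0]},
    {"claw": -1, "translation": [0, -2, 0], "twist": [0, 0, 0]},
    {"claw": -1, "translation": [0, -2, 0], "twist": [0, 0, 0]},
    {"claw": -1, "translation": [0, -1.5, 0], "twist": [0, 0, 0]},
    {"claw": -1, "translation": [0, -1, 0], "twist": [0, 0, 0]},
    {"claw": -1, "translation": [0, 0, 0], "twist": [0, 0, 0]},
    {"claw": -1, "translation": [0, 0, 0], "twist": [0, 0, 0]},
  ],
)

```text
time: 6.25
tool_pos: [0.5037, 0.0236, 0.1952]
orientation: [3.121, 0.356, -0.0]
contact_force: [1.3, -0.8, -3.1]
opening: 0.0195
```

Run:
```python
from h import *
s=sense(); print(s["time"],s["tool_pos"],R.from_rotvec(s["orientation"]).as_matrix().round(3).tolist(),s["opening"])
m,T=cam_T("wrist",s); im=camera("wrist"); cv2.imwrite("pics/wrist3.png",im); cv2.imwrite("pics/side3.png",camera("side"))
for t in ["near_rack","far_slide"]:
    for d in tip_of("wrist",t): print(t,d["conf"],d["pixel"],atz(m,T,d["pixel"],.118))
yaw=.2263; a=np.array([np.cos(yaw),np.sin(yaw)]); b=np.array([-np.sin(yaw),np.cos(yaw)])
o=s["tool_pos"][:2]
for k in(-2,-1,0,1,2):
    for sx in(-26,26):
        q=proj(m,T,np.r_[o+.045*k*b+sx/1000*a,.118]); cv2.circle(im,tuple(int(v) for v in q),3,(255,0,255),-1)
cv2.imwrite("pics/wrist3o.png",im)
```

```text
6.25 [0.50373954 0.02360995 0.19524001] [[0.974, 0.225, -0.0], [0.225, -0.974, -0.0], [-0.0, 0.0, -1.0]] 0.019523889382781663
```

View pics/wrist3o.png

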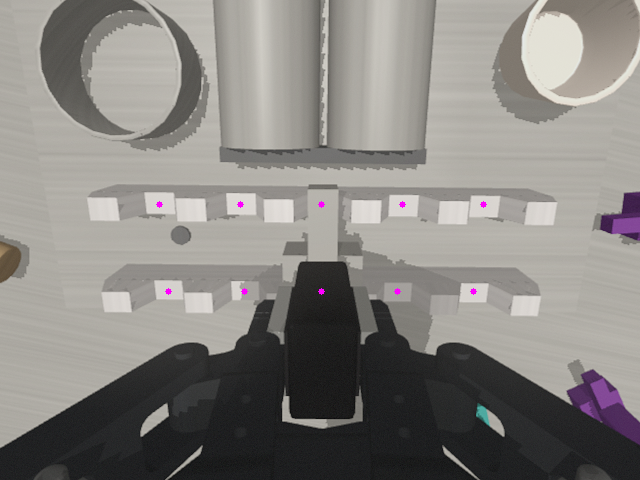

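The slide is over the middle notch, with two notches on each side and the dots centred on the notch floors. I'll lower it slowly.

Call:
carry_out(
  targets=[
    {"claw": -1, "translation": [0, 0, 1], "twist": [0, 0, 0]},
    {"claw": -1, "translation": [0, 0, 1], "twist": [0, 0, 0]},
    {"claw": -1, "translation": [0, 0, 0.8], "twist": [0, 0, 0]},
    {"claw": -1, "translation": [0, 0, 0.6], "twist": [0, 0, 0]},
    {"claw": -1, "translation": [0, 0, 0.5], "twist": [0, 0, 0]},
    {"claw": -1, "translation": [0, 0, 0.5], "twist": [0, 0, 0]},
    {"claw": -1, "translation": [0, 0, 0.4], "twist": [0, 0, 0]},
    {"claw": -1, "translation": [0, 0, 0], "twist": [0, 0, 0]},
  ],
)

```text
time: 7.25
tool_pos: [0.5034, 0.0239, 0.1468]
orientation: [3.121, 0.356, -0.001]
contact_force: [-0.1, 0.8, -3.2]
opening: 0.0193
```

Run:
```python
from h import *
s=sense(); print(s["time"],s["tool_pos"],s["contact_force"],s["wrist_torque"],s["opening"])
im=camera("side"); cv2.imwrite("pics/side4.png",cv2.resize(im[120:340,130:400],None,fx=2.5,fy=2.5))
```

```text
7.25 [0.50344573 0.02390443 0.14680319] [-0.13800539  0.7735215  -3.22786253] [ 0.04417198 -0.02133903 -0.02620218] 0.019309417206051817
```

View pics/side4.png

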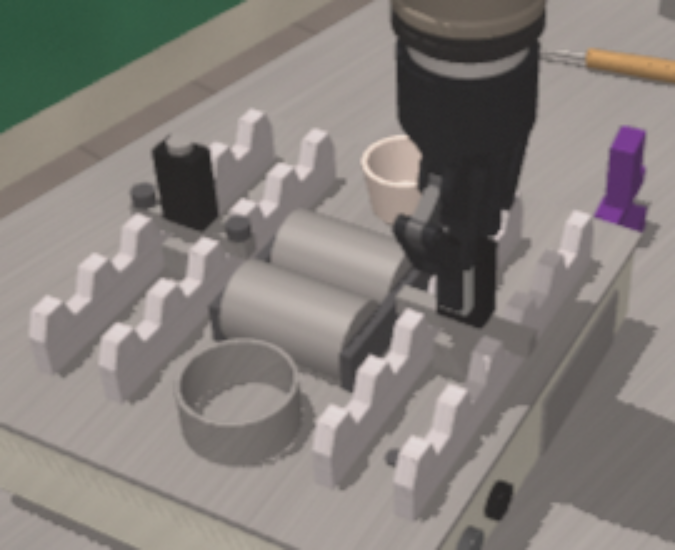

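The bar is in the middle notch, still hanging about 1 mm above the floor (force still equals its weight, TCP 0.1468 against 0.1459 when seated). I'll lower the last bit, then open.

Call:
carry_out(
  targets=[
    {"claw": -1, "translation": [0, 0, 0.1], "twist": [0, 0, 0]},
    {"claw": -1, "translation": [0, 0, 0], "twist": [0, 0, 0]},
    {"claw": -0.2, "translation": [0, 0, 0], "twist": [0, 0, 0]},
    {"claw": 0.5, "translation": [0, 0, 0], "twist": [0, 0, 0]},
    {"claw": 1, "translation": [0, 0, 0], "twist": [0, 0, 0]},
    {"claw": 1, "translation": [0, 0, 0], "twist": [0, 0, 0]},
    {"claw": 1, "translation": [0, 0, 0], "twist": [0, 0, 0]},
    {"claw": 1, "translation": [0, 0, 0], "twist": [0, 0, 0]},
  ],
)

```text
time: 8.1
tool_pos: [0.5038, 0.0239, 0.1463]
orientation: [-3.121, -0.356, -0.0]
contact_force: [-0.1, 0.9, 0.5]
opening: 0.0854
```

Call:
carry_out(
  targets=[
    {"claw": 1, "translation": [0, 0, -1], "twist": [0, 0, 0]},
    {"claw": 1, "translation": [0, 0, -2], "twist": [0, 0, 0]},
    {"claw": 1, "translation": [0, 0, -2.5], "twist": [0, 0, 0]},
    {"claw": 1, "translation": [0, 0, -2.5], "twist": [0, 0, 0]},
    {"claw": 1, "translation": [0, 0, -2], "twist": [0, 0, 0]},
    {"claw": 1, "translation": [0, 0, -0.6], "twist": [0, 0, 0]},
    {"claw": 1, "translation": [0, 0, 0], "twist": [0, 0, 0]},
    {"claw": 1, "translation": [0, 0, 0], "twist": [0, 0, 0]},
  ],
)

```text
time: 8.9
tool_pos: [0.5032, 0.0238, 0.2516]
orientation: [3.121, 0.356, -0.002]
contact_force: [-0.5, 0.6, -0.2]
opening: 0.0854
```

Run:
```python
from h import *
s=sense(); print(s["time"],s["tool_pos"],s["contact_force"],s["opening"])
m,T=cam_T("wrist",s); im=camera("wrist")
for d in tip_of("wrist","near_slide"): print(d["conf"],atz(m,T,d["pixel"],.118))
yaw=.2263; a=np.array([np.cos(yaw),np.sin(yaw),0]); b=np.array([-np.sin(yaw),np.cos(yaw),0])
o=np.array([.5035,.0239,0])
for dx,dy,z,c in((.016,.010,.188,(0,255,0)),(.045,.006,.132,(0,0,255))):
    P=[np.round(proj(m,T,o+sx*dx*a+sy*dy*b+[0,0,z])).astype(int) for sx,sy in((1,1),(1,-1),(-1,-1),(-1,1))]
    cv2.polylines(im,[np.array(P)],True,c,1)
cv2.imwrite("pics/wrist5.png",cv2.resize(im[120:320,130:530],None,fx=2,fy=2))
im=camera("side"); cv2.imwrite("pics/side5.png",cv2.resize(im[120:340,130:400],None,fx=2.5,fy=2.5))
ms,Ts=cam_T("side")
for t in("near_slide","far_slide"):
  for d in tip_of("side",t): print("side",t,round(d["conf"],2),atz(ms,Ts,d["pixel"],.118).round(4))
```

```text
8.9 [0.50319332 0.0238481  0.25156197] [-0.49743678  0.59680408 -0.21637797] 0.08535519929270954
0.94 [ 0.56505865 -0.16699841  0.118     ]
0.91 [0.50255485 0.02480945 0.118     ]
0.82 [ 0.43163826 -0.19048983  0.118     ]
0.67 [ 0.40339261 -0.10625972  0.118     ]
side near_slide 0.94 [ 0.2996 -0.0559  0.118 ]
side near_slide 0.93 [ 0.5027 -0.1359  0.118 ]
side near_slide 0.8 [0.5001 0.03   0.118 ]
side near_slide 0.76 [ 0.3348 -0.1659  0.118 ]
side far_slide 0.9 [0.6906 0.0722 0.118 ]
```

View pics/wrist5.png

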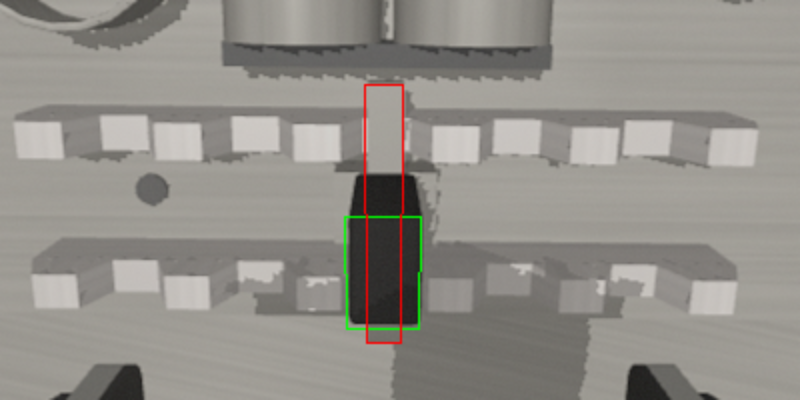

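View pics/side5.png

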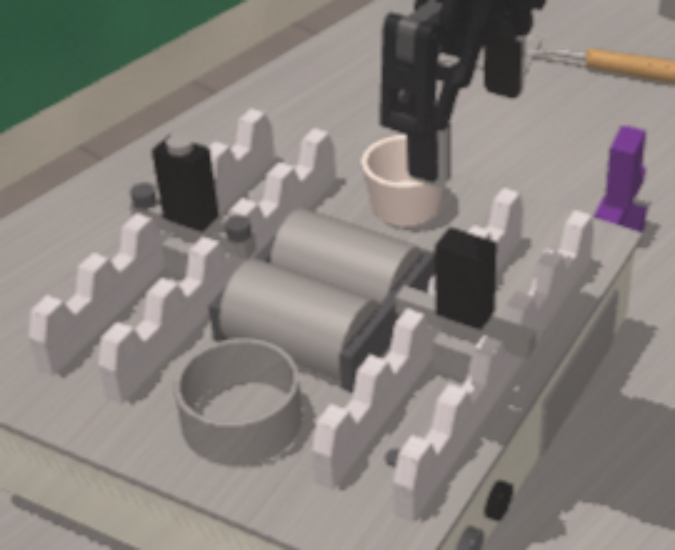

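The slide sits upright and square in the middle notch, matching the seated overlay. Both racks show three teeth on each side of their slide. The gripper is clear, so I'm handing in.

```bash
python3 -c "
from h import *
print(finish_job())"
```

```text
the job is handed in; nothing more can be done
None
```

I lifted the black near slide out of its end notch and moved it 90 mm along the near rack. I lowered it into the middle notch, directly across from the clamped far slide, let go and backed off 105 mm. The job was handed in at about 9 s on the clock.

**Last checks:**
- **Seating:** the wrist-camera overlay of a fully seated, square slide matched the picture to about 1 mm. The force on the tool dropped from 3.2 N to about 0 on release, at the tool height it had when gripped in its first notch, to within 0.5 mm.
- **Right notch:** the side picture shows three teeth on each side of both slides.
- **Position:** the wrist network put the slide at (0.5026, 0.0248), about 1 mm from where I released it.
- **Disagreement:** the side-camera network read the slide about 6 mm off along y and the far slide about 10 mm off its earlier value. I put this down to network error, because the pictures and the overlay agree with each other. No check failed.

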